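Knock a heat sink out of its assembly nest

ROBOT

A 6-joint arm with a two-finger parallel gripper is mounted at the origin on the work surface. World frame = base frame: x ahead of the robot, y to its left, z up, the work surface at z = 0. Lengths are in m, angles in rad, forces in N, time in s.
With the tool pointing down it reaches from about 0.225 to 0.875 m from the base axis. Payload 3.4 kg.
Tool frame: the origin (TCP) lies midway between the tips of the shut fingers; the grasp point (between the pads) lies 19 mm behind it; x points along the fingers, z is the direction in which the jaws open and shut, and the axes are right-handed (so a half turn about x gives the same grasp; the last joint's range is limited). The gripper opens to 85 mm and grips with 20 to 120 N. Pads are 22 mm wide; open, the fingers measure 114 mm over their backs; the gripper's body (76 mm by 85 mm) begins 54 mm behind the grasp point. The pads swing forward as they close: fully open they stand 13 mm farther back than shut.
Start: joints at [-1.373, 0.276, 1.505, -0, 1.361, -0.121], TCP at [0.18, -0.546, 0.231] pointing down, gripper open.
Joint ranges: [-2.89, 2.89], [-0.75, 2.08], [0.22, 2.7], [-1.18, 4.32], [0.11, 2.71], [-2.7, 2.7]. Speed limits (rad/s): [2.57, 2.57, 3.14, 3.14, 3.14, 3.14].

INTERFACE

Orientations are given as a unit quaternion [w, x, y, z].
In Python, from rig import manip, eyes gives the robot as it stands. The module is installed in compiled form; this text tells all that it offers.
- The arm moves only by the shell command python3 -m crank 'ROWS' [FORCE]. ROWS is JSON, a list of rows, each a list of 7 numbers: the shift along the tool's x, y, z in cm, then the turn, a rotation vector about the tool's x, y, z in degrees, then the finger opening in cm, from 0 to 8.54. A call has 1 to 5 rows; each row is the pose to reach, as a shift and turn from the pose commanded when the call began, along the tool's axes at that moment; what a row does not reach only later rows make up. A row lasts 1/8 s, in which the tool goes at most 62.5 mm and 10.7 degrees, less where a joint would pass 70% of its speed; a pose out of reach is approached as far as the arm can. A call with a gripper value outside its range is refused whole. The fingers move at their own pace and stop on an object; FORCE is the grip in N (left out, the last holds). Time passes only in rows, so rows that repeat a pose let the fingers close. It gives the time, the measured TCP pose, the force and the opening at its end, in the units of the state.
- manip.get_state(): the state, without advancing time (a new reading comes with each control period).
- eyes.get_image(name): name is "scene" or "top" or "wrist"; returns a dict with "color" (384x512x3 uint8, blue, green, red), "z_map" (384x512 float32, m along the optical axis (not along the pixel's ray), 0 where there is no reading), "vertical_fov" (degrees; the focal length in pixels is half the picture's height over the tangent of half this angle, whatever the lens; pixels are square), "cx", "cy" (the principal point, pixels), "eye" and "attitude" of the camera in the world. Camera axes: x right, y up, looking along -z (the intrinsics and any distortion apply to the point x, -y, -z); pixel columns grow to the right and rows downward; lengths in m; the calibration is good to about 2 mm. A picture is of the moment at which its call begins.
- manip.sign_off(): hands the job in, once; it reports no verdict.
The state is a dict: "clock": time; "qpos": joint angles; "qd": joint speeds; "effort": joint torques, N m; "position": TCP position; "ee_rot": TCP orientation; "contact_force": force on the tool from outside, world axes, zero at the start; "moment": the same for the moment, N m; "width": finger opening in m.
Only numpy, scipy, OpenCV 4.12 (cv2) and the standard library are available. Lean on these libraries where they do the work, as an engineer would, in place of code of your own. Each camera call takes 0.05 s, during which the arm holds its last target.

TASK

A finned aluminium heat sink sits sunk flush in the white assembly nest, with nothing to grip. Lift the knockout rod by its T-handle as far as it goes, so that the rod pushes the heat sink up out of the pocket (the rod stays up by itself), then take the heat sink and set it down, without dropping it, flat and fins up in the empty compartment of the grey tray. Do not shove the other things on the bench about; the heat sink already in the tray stays where it is.

Things in the scene. Friction and masses are not known exactly. Their poses are not given: they have to be found in the camera images.
- nest: Fixed assembly nest. Origin: underside centre, on the bench, straight below the pocket centre and on the rod axis; z up; -x points from the pocket to the T-handle (at yaw 0 towards the robot). Aluminium base plate 176 x 104 x 8 mm (x from -124 to 52 mm); above it on two cheeks a white block 92 x 90 mm (x, y), z = 52 to 92 mm, with a pocket in its top (see pocket).
- knockout (a joint): Height of the captive steel knockout rod (m): 0 = down, 0.028 = up at its stop. The upright 20 mm rod runs in the hole under the pocket; its top is at z = 56 mm plus this, so it meets the sink at 0.006, and at 0.028 the sink stands 22 mm proud of the block. Moved by the T-handle. Stiff: 10 to 13 N to raise; stays where it is left.
- knockout_handle (a point): Centre of the T-handle: dark steel bar 14 mm wide (nest x), 70 mm long (nest y), 14 mm high, on a 10 mm post joined under the block to the rod; 95 mm from the pocket centre along the nest -x, at z = 110 mm plus the rod height. 42 mm free between it and the block. Goes straight up and down with the rod.
- pocket (a point): Centre of the pocket floor, 62 mm above the bench, axes as the nest. Pocket open upward, 59 mm (x) x 43 mm (y), 30 mm deep, with a 24 mm round hole in the middle of its floor for the knockout rod.
- heatsink: Loose aluminium heat sink, about 0.13 kg, 56 mm (x) x 40 mm (y) x 30 mm high: 8 mm base, five upright fins along x, the outer ones flush with the 40 mm sides. Origin: underside centre; z up through the fins. It starts in the pocket on its floor, 1.5 mm play all round, top flush with the block, x along the nest x.
- tray: Fixed low grey tray 98 mm (x) x 189 mm (y), 14 mm high, walls, floor and divider 3 mm; two compartments of 92 x 90 mm side by side along y. Origin: centre of its underside.
- tray_free (a point): Middle of the floor of the tray's empty compartment: 47 mm to +y of the tray's centre, 3 mm above the bench; axes as the tray's.
- spare: The second, identical heat sink, already in the tray's other compartment (47 mm to -y of the tray's centre), fins along the tray's x, more or less. To be left there.
- tape: Bystander: roll of paper tape, 90 mm across, 20 mm high. Origin: centre of its underside.
- screwdriver: Bystander: screwdriver 190 mm long lying on the bench between nest and tray, roughly along world x; at most 30 mm high.
- screw_dish: Bystander: small steel dish 52 mm across, 20 mm high. Origin: centre of its underside.
- bottle: Bystander: upright closed bottle 44 mm across, 110 mm high. Origin: centre of its underside.
- wrench: Bystander: wrench 150 mm long lying on the bench.
- fan: Bystander: square black cooling fan 60 x 60 x 18 mm. Origin: centre of its underside.
Things that resemble listed ones, but are neither listed nor needed, are in the scene too. Leave any brown look-alike of the heatsink alone. There is more than one size of the tray; the one meant has the size given above.

How it is judged:
On the way:
1. The knockout rod is raised (at least 20 mm of its 28 mm) and the heat sink stands on it, pushed up at least 10 mm above the pocket floor, with the fingers off the sink (value of joint knockout above 0.02 m and z of heatsink in the frame of nest above 0.072 m and horizontal distance between heatsink and nest below 0.008 m and angle between heatsink's own z axis and vertical below 0.15 rad and contact force between the fingers and heatsink below 0.5 N), for 0.2 s.
At the end, for the whole second after the job is handed in: The heat sink lies at rest, flat (within 0.08 rad) and fins up on the floor of the tray's empty compartment (underside within 4 mm of the floor, within 30 mm of the compartment's middle), and the other heat sink is still in its place (within 20 mm). The rod may be left up or down (horizontal distance between heatsink and tray_free below 0.03 m and z of heatsink in the frame of tray_free between -0.004 and 0.004 m and angle between heatsink's own z axis and vertical below 0.08 rad and linear speed of heatsink below 0.02 m/s and distance of spare from where it was at the start of the episode below 0.02 m); the robot touches nothing.
It fails at once if the heat sink is dropped (falls free, faster than 0.7 m/s: about 25 mm) (linear speed of heatsink above 0.7 m/s and contact force between the fingers and heatsink below 0.05 N).
It fails at once if the heat sink in the tray or a bystander is shoved more than 40 mm (distance of any of spare, tape, screwdriver, screw_dish, bottle, wrench, fan from where it was at the start of the episode above 0.04 m).
It also fails if it takes over 54 s, if anything falls off the work surface, if the arm or the gripper's body presses on something with over 40 N, if the wrist force passes 120 N, or if a joint passes its speed limit or range.

## Working session

There is one attempt and no reset: what is moved stays moved. The work goes in short steps, Python scripts to look and compute and a shell command to move; the robot and the scene stay as the last step left them, time stands still between calls to the robot, and variables do not carry over. Pictures are saved under pics/ and viewed, and the job is handed in when it is done.

```bash
mkdir -p pics; ls; python3 - <<'E'
from rig import manip, eyes
import cv2,numpy as np
print(manip.get_state())
for n in ["scene","top","wrist"]:
    d=eyes.get_image(n); cv2.imwrite(f"pics/{n}0.png",d["color"]); np.save(f"pics/{n}0.npy",d["z_map"])
    print(n,{k:v for k,v in d.items() if k not in("color","z_map")})
E
```

```text
pics
{'clock': 0.0, 'qpos': array([-1.37301475e+00,  2.76599004e-01,  1.50612496e+00,  1.69561460e-05,
        1.36068094e+00, -1.21027042e-01]), 'qd': array([-0.00123499,  0.00189379, -0.00158674, -0.0021197 ,  0.00174237,
       -0.00122962]), 'effort': array([-1.16761286e-03, -4.16773367e+01, -2.45807576e+01, -5.19311561e-04,
        1.09365719e-02,  4.03225698e-06]), 'position': array([ 0.18010903, -0.5455199 ,  0.23044067]), 'ee_rot': array([ 0.57255896,  0.41473645,  0.57349121, -0.41385716]), 'contact_force': array([-0.29387485, -0.77656201,  0.13443201]), 'moment': array([ 0.00906998, -0.00074133,  0.00251528]), 'width': 0.08577799288019537}
scene {'vertical_fov': 51.535746285244656, 'cx': 256.6018636545363, 'cy': 191.00388574567546, 'eye': array([1.26131065, 0.51240698, 0.75091443]), 'attitude': array([0.39396043, 0.18896151, 0.39906633, 0.80612331])}
top {'vertical_fov': 57.75456090155321, 'cx': 250.80737106267236, 'cy': 191.1225331951169, 'eye': array([ 0.43893432, -0.00436364,  1.05509659]), 'attitude': array([ 0.70780728,  0.06225676, -0.05706748, -0.7013389 ])}
wrist {'vertical_fov': 66.07351654665024, 'cx': 253.84960648131468, 'cy': 194.91302376393972, 'eye': array([ 0.24824366, -0.52418315,  0.37260094]), 'attitude': array([ 0.80221174, -0.1141551 ,  0.0843628 , -0.57992056])}
```

View pics/top0.png

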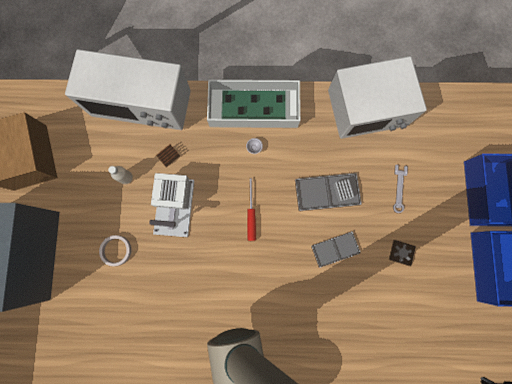

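View pics/scene0.png

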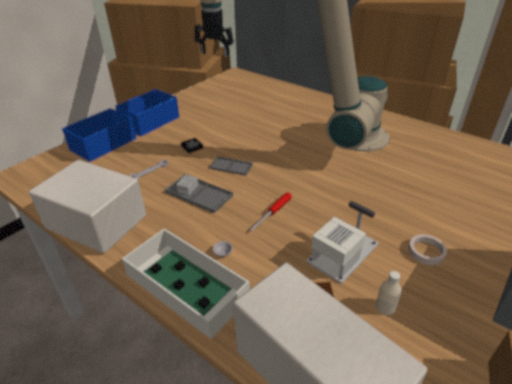

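View pics/wrist0.png

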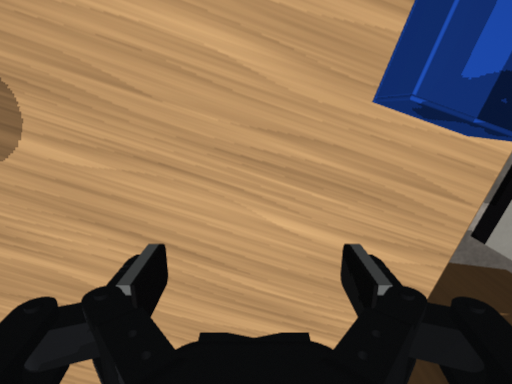

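The top view shows these candidates:
- **Sink:** in the white nest, about (172,190).
- **Brown look-alike:** (172,154), to be left alone.
- **Spare:** (345,189), in the larger tray.
- **Trays:** the large one at (328,191), with its free side at about (313,192), and a small one at (337,248).

The T-handle bar is at about (162,223).

```bash
cat > h.py <<'E'
import numpy as np,cv2
from scipy.spatial.transform import Rotation as R
def rot(q): return R.from_quat([q[1],q[2],q[3],q[0]])
def cam(d):
    f=d["color"].shape[0]/2/np.tan(np.radians(d["vertical_fov"])/2)
    return f,d["cx"],d["cy"],d["eye"],rot(d["attitude"])
def cloud(d):
    f,cx,cy,e,A=cam(d); z=d["z_map"]; v,u=np.mgrid[:z.shape[0],:z.shape[1]]
    P=np.stack([(u-cx)/f*z,-(v-cy)/f*z,-z],-1)
    W=A.apply(P.reshape(-1,3)).reshape(P.shape)+e; W[z==0]=np.nan; return W
def atz(d,uv,h):
    f,cx,cy,e,A=cam(d); r=A.apply([(uv[0]-cx)/f,-(uv[1]-cy)/f,-1]); return e+r*(h-e[2])/r[2]
def proj(d,p):
    f,cx,cy,e,A=cam(d); q=A.inv().apply(np.asarray(p)-e); return cx+f*q[...,0]/-q[...,2], cy-f*q[...,1]/-q[...,2]
E
python3 - <<'E'
from rig import manip, eyes
from h import *
d=eyes.get_image("top"); W=cloud(d); np.save("pics/W.npy",W)
c=d["color"]
a=cv2.resize(c[140:250,100:220],None,fx=5,fy=5,interpolation=cv2.INTER_CUBIC)
b=cv2.resize(c[160:275,280:420],None,fx=5,fy=5,interpolation=cv2.INTER_CUBIC)
cv2.imwrite("pics/a.png",a);cv2.imwrite("pics/b.png",b)
for uv in [(230,280),(172,178),(162,223),(313,192),(345,189),(400,200),(120,172),(172,190),(160,205)]: print(uv,W[uv[1],uv[0]].round(4))
E
```

```text
(230, 280) [ 0.3525  0.0631 -0.0015]
(172, 178) [0.6393 0.2273 0.09  ]
(162, 223) [0.5096 0.2418 0.1175]
(313, 192) [ 0.6176 -0.1865  0.0009]
(345, 189) [ 0.6247 -0.2802  0.0181]
(400, 200) [ 0.5951 -0.4508  0.0014]
(120, 172) [0.6585 0.3816 0.0768]
(172, 190) [0.6053 0.2263 0.0875]
(160, 205) [0.5617 0.2567 0.0922]
```

View pics/a.png

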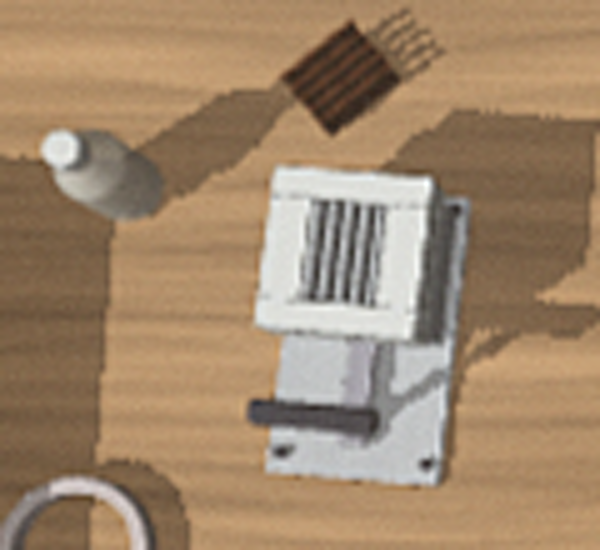

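View pics/b.png

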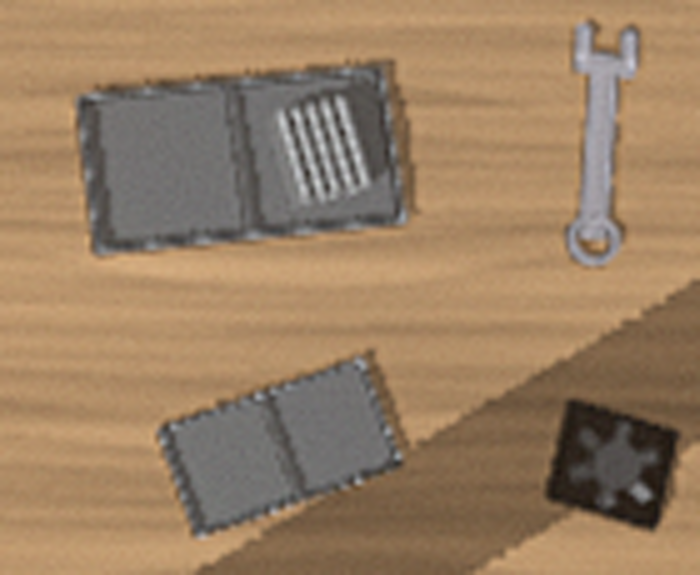

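```bash
python3 - <<'E'
from rig import manip, eyes
from h import *
d=eyes.get_image("top"); 
def A(x,y,u0,v0,h): return atz(d,(u0+(x+.5)/5-.5,v0+(y+.5)/5-.5),h)
def quad(pts,u0,v0,h):
    P=np.array([A(x,y,u0,v0,h)[:2] for x,y in pts]); r=cv2.minAreaRect((P*1000).astype(np.float32))
    s=[np.linalg.norm(P[i]-P[(i+1)%4]).round(4) for i in range(4)]
    e=(P[0]+P[1]-P[2]-P[3]); print(P.mean(0).round(4),s,"x-yaw deg",np.degrees(np.arctan2(e[1],e[0])).round(2)); 
quad([(275,168),(440,178),(415,340),(253,328)],100,140,.092)
quad([(315,199),(386,205),(374,307),(300,300)],100,140,.092)
print("bar",A(248,412,100,140,.117).round(4),A(378,420,100,140,.117).round(4))
quad([(78,97),(392,62),(405,222),(97,252)],280,160,.014)
quad([(276,110),(342,95),(368,188),(303,205)],280,160,.033)
W=cloud(d)
def reg(u0,u1,v0,v1,z0,z1):
    S=W[v0:v1,u0:u1].reshape(-1,3); S=S[(S[:,2]>z0)&(S[:,2]<z1)]; r=cv2.minAreaRect((S[:,:2]*1000).astype(np.float32)); print(len(S),r,np.median(S,0).round(4))
reg(145,195,165,212,.084,.1); reg(145,180,212,232,.107,.13); reg(290,365,165,215,.0085,.018)
E
```

```text
[0.6039 0.2343] [np.float64(0.0941), np.float64(0.093), np.float64(0.0911), np.float64(0.0918)] x-yaw deg -5.4
[0.6041 0.2354] [np.float64(0.0405), np.float64(0.0584), np.float64(0.0418), np.float64(0.058)] x-yaw deg -4.66
bar [0.5121 0.2766 0.117 ] [0.5084 0.2062 0.117 ]
[ 0.6185 -0.2303] [np.float64(0.1934), np.float64(0.0986), np.float64(0.1865), np.float64(0.0955)] x-yaw deg 4.13
[ 0.6207 -0.2734] [np.float64(0.0408), np.float64(0.0577), np.float64(0.0402), np.float64(0.0589)] x-yaw deg 13.63
921 ((604.3560180664062, 236.6605224609375), (91.09539031982422, 92.12763977050781), 85.88613891601562) [0.6042 0.2364 0.0907]
139 ((509.44775390625, 243.02401733398438), (69.2213134765625, 14.132594108581543), 86.06371307373047) [0.5096 0.2423 0.1161]
304 ((617.4371337890625, -228.31698608398438), (98.39485931396484, 189.69146728515625), 6.449492454528809) [ 0.6185 -0.2472  0.0123]
```

```bash
cat > go.py <<'E'
# prints shift(cm)/turn(deg) in tool axes to reach pos with tool down, jaw axis at yaw a deg (world)
import sys
from h import *
from rig import manip
def go(pos,a):
    s=manip.get_state(); C=rot(s["ee_rot"]); p=s["position"]
    sh=C.inv().apply(np.array(pos)-p)*100
    best=None
    for k in (0,180):
        t=np.radians(a+k); z=np.array([np.cos(t),np.sin(t),0]); x=np.array([0,0,-1.]); y=np.cross(z,x)
        T=R.from_matrix(np.stack([x,y,z],1)); rv=np.degrees((C.inv()*T).as_rotvec())
        if k==0: print("jaw now",np.degrees(np.arctan2(*C.apply([0,0,1])[[1,0]])).round(2),"toolx",C.apply([1,0,0]).round(3))
        print("turn",rv.round(1))
    print("shift",sh.round(2),"pos",p.round(4),"q",s["qpos"].round(2),"F",s["contact_force"].round(1),"w",round(s["width"],4),"t",round(s["clock"],2))
if __name__=="__main__": go([float(v) for v in sys.argv[1:4]],float(sys.argv[4]))
E
python3 go.py 0.51 0.2425 0.2 -4.1
```

```text
jaw now -71.73 toolx [-0.     0.001 -1.   ]
turn [-67.6  -0.   -0. ]
turn [112.4  -0.    0. ]
shift [  3.15  56.03 -64.51] pos [ 0.1802 -0.5458  0.2309] q [-1.37  0.28  1.51  0.    1.36 -0.12] F [-0.1  0.7 -0.9] w 0.0855 t 0.25
```

```bash
python3 -m crank '[[0,6,-7,-10,0,0,4.4],[1,12,-14,-20,0,0,4.4],[1,18,-21,-30,0,0,4.4],[2,24,-28,-40,0,0,4.4],[2,28,-32,-50,0,0,4.4]]' 60; python3 go.py 0.51 0.2425 0.2 -4.1
```

```text
clock: 0.88
position: [0.3006, -0.2562, 0.2167]
ee_rot: [0.695, 0.132, 0.694, -0.132]
contact_force: [1.1, 0.3, 0.4]
width: 0.0439
jaw now -21.47 toolx [ 0.001 -0.    -1.   ]
turn [-17.4   0.    0. ]
turn [ 1.626e+02  0.000e+00 -1.000e-01]
shift [ 1.67 54.07  1.24] pos [ 0.3006 -0.2562  0.2167] q [-0.88  0.01  1.87  0.    1.26 -0.51] F [1.1 0.3 0.4] w 0.0439 t 0.88
```

```bash
python3 -m crank '[[0,6,0,-8,0,0,4.4],[0.5,12,0.3,-17,0,0,4.4],[1,18,0.6,-17,0,0,4.4],[1,24,0.9,-17,0,0,4.4],[1,30,1,-17,0,0,4.4]]'; python3 go.py 0.51 0.2425 0.2 -4.1
```

```text
clock: 1.5
position: [0.4213, 0.0188, 0.207]
ee_rot: [0.707, 0.029, 0.706, -0.029]
contact_force: [0.4, -0.9, 0.9]
width: 0.0436
jaw now -4.72 toolx [ 0.001 -0.001 -1.   ]
turn [-0.6  0.1  0. ]
turn [ 1.794e+02  0.000e+00 -1.000e-01]
shift [ 0.69 23.02  7.  ] pos [0.4213 0.0188 0.207 ] q [-0.12  0.06  1.84 -0.    1.24 -0.04] F [ 0.4 -0.9  0.9] w 0.0436 t 1.5
```

```bash
python3 -m crank '[[0.3,5,2,0,0,0,4.4],[0.5,10,4,0,0,0,4.4],[0.5,15,6,0,0,0,4.4],[0.5,20,8,0,0,0,4.4],[0.5,22,9,0,0,0,4.4]]'; python3 go.py 0.51 0.2425 0.2 -4.1
```

```text
clock: 2.12
position: [0.5294, 0.2316, 0.2013]
ee_rot: [0.707, 0.029, 0.706, -0.028]
contact_force: [-0.1, -1.2, -0.1]
width: 0.0443
jaw now -4.59 toolx [ 0.     0.001 -1.   ]
turn [-0.5  0.  -0. ]
turn [ 1.795e+02 -1.000e-01 -0.000e+00]
shift [ 0.13  0.93 -2.02] pos [0.5294 0.2316 0.2013] q [0.29 0.3  1.55 0.   1.29 0.37] F [-0.1 -1.2 -0.1] w 0.0443 t 2.12
```

```bash
python3 -m crank '[[0,1,-2,0,0,0,4.4],[0,1,-2,0,0,0,4.4]]'; python3 - <<'E'
from rig import eyes
from h import *
d=eyes.get_image("wrist"); cv2.imwrite("pics/w1.png",d["color"]); W=cloud(d)
m=(W[...,2]>.105)&(W[...,2]<.13)&(abs(W[...,0]-.51)<.03)&(abs(W[...,1]-.2425)<.06)
print(m.sum(), cv2.minAreaRect((W[m][:,:2]*1000).astype(np.float32)), np.median(W[m],0))
m=(W[...,2]>.084)&(W[...,2]<.1)&(W[...,0]>.54)
print(m.sum(), cv2.minAreaRect((W[m][:,:2]*1000).astype(np.float32)), np.median(W[m],0))
d=eyes.get_image("scene"); cv2.imwrite("pics/s1.png",cv2.resize(d["color"][150:300,250:450],None,fx=4,fy=4))
E
python3 go.py 0.51 0.2425 0.091 -4.1
```

```text
clock: 2.38
position: [0.5072, 0.2406, 0.2014]
ee_rot: [0.706, 0.028, 0.707, -0.029]
contact_force: [0.3, -0.2, 0.0]
width: 0.0441
1455 ((509.673583984375, 244.5065155029297), (69.28504180908203, 13.898981094360352), 85.76170349121094) [0.50998589 0.24771898 0.11674402]
9409 ((604.6207275390625, 236.98727416992188), (90.19092559814453, 93.056884765625), 85.71601867675781) [0.60379169 0.240084   0.09105456]
jaw now -4.73 toolx [ 0.    -0.001 -1.   ]
turn [-0.6  0.   0. ]
turn [ 1.794e+02  1.000e-01 -0.000e+00]
shift [11.09  0.29  0.1 ] pos [0.5088 0.2397 0.202 ] q [ 0.32  0.27  1.58 -0.    1.29  0.4 ] F [0.4 0.9 0.4] w 0.044 t 2.48
```

View pics/w1.png

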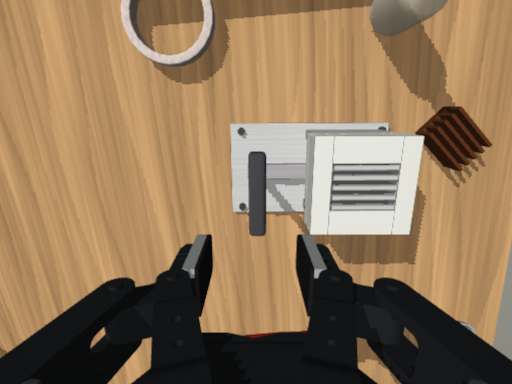

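View pics/s1.png

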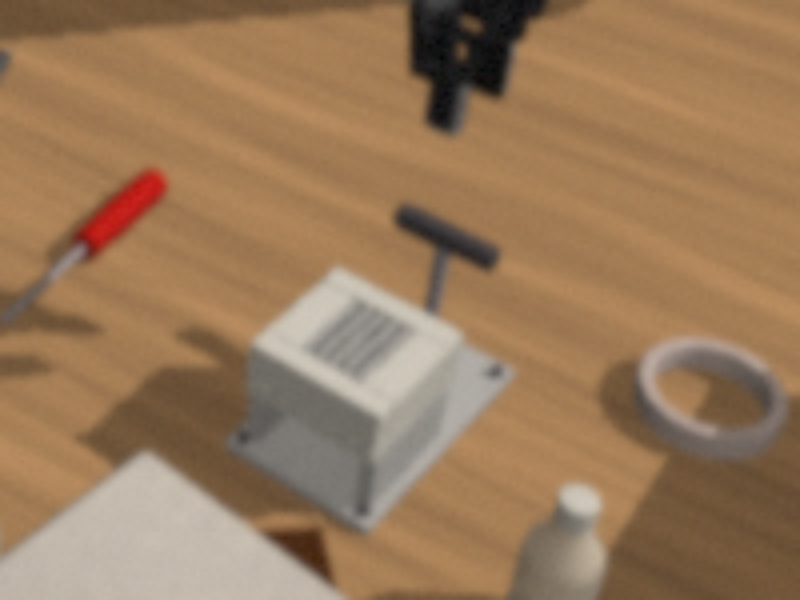

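Both views put the handle at about (0.510, 0.243), with its top at 0.117. In the wrist image the bar is at (257,193), clear between the fingers. I'll descend onto it.

```bash
python3 -m crank '[[3,0.3,0.1,-0.6,0,0,4.4],[6,0.3,0.1,-0.6,0,0,4.4],[9,0.3,0.1,-0.6,0,0,4.4],[11,0.3,0.1,-0.6,0,0,4.4],[11,0.3,0.1,-0.6,0,0,4.4]]' && python3 -m crank '[[0,0,0,0,0,0,0.5],[0,0,0,0,0,0,0.5],[0,0,0,0,0,0,0.5],[0,0,0,0,0,0,0.5],[0,0,0,0,0,0,0.5]]' 100; python3 go.py 0.51 0.2435 0.091 -4.1
```

```text
clock: 3.1
position: [0.5096, 0.2419, 0.0905]
ee_rot: [0.706, 0.025, 0.708, -0.026]
contact_force: [-1.3, 0.8, 0.4]
width: 0.0441
clock: 3.72
position: [0.5098, 0.2433, 0.0926]
ee_rot: [0.706, 0.026, 0.707, -0.026]
contact_force: [-5.4, -0.0, 6.0]
width: 0.0121
jaw now -4.14 toolx [-0.001 -0.    -1.   ]
turn [-0.  -0.1  0. ]
turn [1.8e+02 0.0e+00 1.0e-01]
shift [0.16 0.02 0.02] pos [0.5098 0.2433 0.0926] q [0.32 0.37 1.73 0.   1.04 0.39] F [-5.4 -0.   6. ] w 0.0121 t 3.73
```

```bash
python3 -m crank '[[-0.5,0,0,0,0,0,0.5],[-1,0,0,0,0,0,0.5],[-1.5,0,0,0,0,0,0.5],[-2,0,0,0,0,0,0.5],[-2.4,0,0,0,0,0,0.5]]' ; python3 go.py 0.51 0.2435 0.119 -4.1
```

```text
clock: 4.35
position: [0.5098, 0.2432, 0.1156]
ee_rot: [0.706, 0.025, 0.707, -0.026]
contact_force: [-2.4, 1.2, -10.6]
width: 0.0125
jaw now -4.14 toolx [-0.002 -0.    -1.   ]
turn [-0.  -0.1  0. ]
turn [180.    0.    0.2]
shift [-0.34  0.03  0.02] pos [0.5098 0.2432 0.1156] q [0.32 0.35 1.7  0.   1.09 0.39] F [ -2.4   1.2 -10.6] w 0.0125 t 4.35
```

```bash
python3 -m crank '[[-0.2,0,0,0,0,0,0.5],[-0.4,0,0,0,0,0,0.5],[-0.5,0,0,0,0,0,0.5],[-0.6,0,0,0,0,0,0.5]]' ; python3 - <<'E'
from rig import eyes
from h import *
d=eyes.get_image("scene"); cv2.imwrite("pics/s2.png",cv2.resize(d["color"][150:300,250:450],None,fx=4,fy=4))
E
```

```text
clock: 4.85
position: [0.5098, 0.2432, 0.1207]
ee_rot: [0.706, 0.025, 0.707, -0.026]
contact_force: [-2.9, 2.5, -19.6]
width: 0.0121
```

View pics/s2.png

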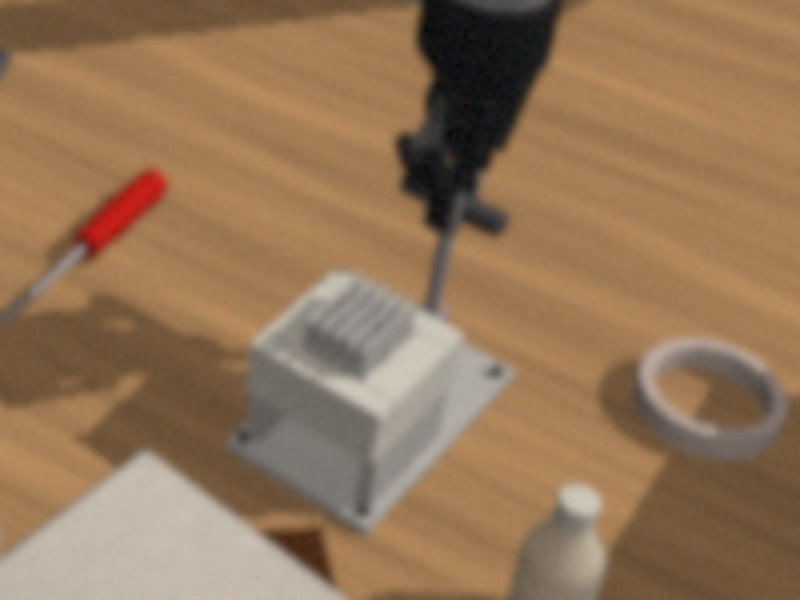

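The sink (about 360,325 in the crop) now stands proud of the block. The hand has risen 28 mm and the force went up to about 20 N, which fits the rod being at its stop. I'll release, go straight up and turn.

```bash
python3 -m crank '[[0,0,0,0,0,0,4.4],[0,0,0,0,0,0,4.4],[0,0,0,0,0,0,4.4]]' && python3 -m crank '[[-3,0,0,0,0,0,5],[-6,0,0,0,0,0,6.5],[-9,0,0,0,0,0,6.5],[-9,0,0,0,0,0,6.5]]'; python3 - <<'E'
from rig import eyes
from h import *
for n in("top","wrist"):
    d=eyes.get_image(n); cv2.imwrite(f"pics/{n}3.png",d["color"]); W=cloud(d)
    c=np.array([.6045,.2365])
    m=(W[...,2]>.103)&(W[...,2]<.125)&(np.hypot(W[...,0]-c[0],W[...,1]-c[1])<.042)
    if m.sum()>9: print(n,m.sum(), cv2.minAreaRect((W[m][:,:2]*1000).astype(np.float32)), np.median(W[m],0),np.percentile(W[m][:,2],[5,95]))
E
python3 go.py 0.6045 0.2365 0.2 85.9
```

```text
clock: 5.28
position: [0.5129, 0.2434, 0.1238]
ee_rot: [0.709, 0.026, 0.705, -0.025]
contact_force: [-0.9, -0.1, -0.6]
width: 0.0441
clock: 5.78
position: [0.5131, 0.2438, 0.2154]
ee_rot: [0.71, 0.026, 0.704, -0.025]
contact_force: [0.1, 0.2, 0.3]
width: 0.065
top 226 ((604.2288818359375, 236.4167938232422), (40.30072784423828, 56.304012298583984), 86.0398941040039) [0.60371239 0.23653396 0.11150267] [0.10411607 0.11499061]
wrist 2324 ((604.3837890625, 237.14447021484375), (40.168487548828125, 56.90886306762695), 85.73222351074219) [0.60391436 0.23768302 0.11254852] [0.10449834 0.11403   ]
jaw now -4.14 toolx [ 0.002  0.    -1.   ]
turn [-90.    0.1   0.1]
turn [90.   0.1 -0.1]
shift [1.22 0.01 9.39] pos [0.5108 0.2431 0.2121] q [ 0.32  0.27  1.56 -0.    1.31  0.39] F [-0.3 -0.6 -1.2] w 0.065 t 5.88
```

View pics/wrist3.png

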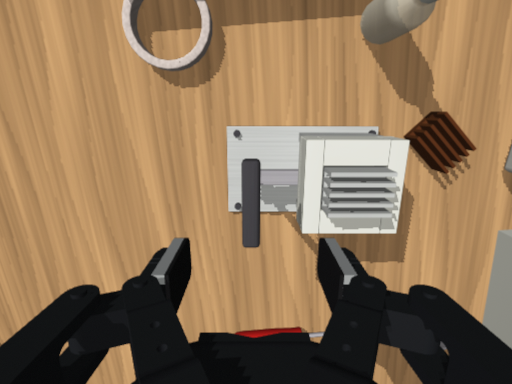

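Both cameras put the sink at (0.6043, 0.2367), top at 0.114, flat, yaw about -4°. I'll move above it and turn by 90°.

```bash
python3 -m crank '[[0,0,2,-10,0,0,6.5],[0,0,4,-20,0,0,6.5],[0,0,6,-30,0,0,6.5],[0,0,8,-40,0,0,6.5],[0,0,9.4,-50,0,0,6.5]]' && python3 -m crank '[[0,0,0,-10,0,0,6.5],[0,0,0,-20,0,0,6.5],[0,0,0,-30,0,0,6.5],[0,0,0,-40,0,0,6.5],[0,0,0,-40,0,0,6.5]]'; python3 go.py 0.6043 0.2367 0.091 85.9
```

```text
clock: 6.5
position: [0.6046, 0.2361, 0.2098]
ee_rot: [0.65, -0.277, 0.651, 0.277]
contact_force: [-0.4, 0.4, -0.3]
width: 0.0652
clock: 7.12
position: [0.6038, 0.2362, 0.2102]
ee_rot: [0.517, -0.481, 0.519, 0.481]
contact_force: [0.1, 0.2, 0.2]
width: 0.0646
jaw now 85.75 toolx [-0.002 -0.001 -1.   ]
turn [-0.2 -0.1 -0.1]
turn [ 1.798e+02 -2.000e-01  1.000e-01]
shift [11.92 -0.07  0.07] pos [0.6038 0.2362 0.2102] q [ 0.27  0.4   1.37 -0.    1.37 -1.23] F [0.1 0.2 0.2] w 0.0646 t 7.12
```

```bash
python3 -m crank '[[4,0,0,0,0,0,6.5],[8,0,0,0,0,0,6.5],[10,0,0,0,0,0,6.5],[11.2,0,0,0,0,0,6.5],[11.6,0,0,0,0,0,6.5]]'; python3 - <<'E'
from rig import eyes
from h import *
d=eyes.get_image("wrist"); cv2.imwrite("pics/w4.png",d["color"])
d=eyes.get_image("scene"); cv2.imwrite("pics/s4.png",cv2.resize(d["color"][170:300,270:420],None,fx=5,fy=4.5))
E
python3 go.py 0.6043 0.2367 0.091 85.9
```

```text
clock: 7.75
position: [0.6041, 0.2364, 0.0949]
ee_rot: [0.518, -0.481, 0.518, 0.481]
contact_force: [0.7, -0.1, 0.7]
width: 0.0649
jaw now 85.82 toolx [ 0. -0. -1.]
turn [-0.1  0.   0. ]
turn [179.9   0.   -0. ]
shift [0.48 0.03 0.02] pos [0.6046 0.2365 0.0958] q [ 0.27  0.48  1.53 -0.    1.13 -1.23] F [-0.4  0.3  0.1] w 0.0651 t 7.85
```

View pics/w4.png

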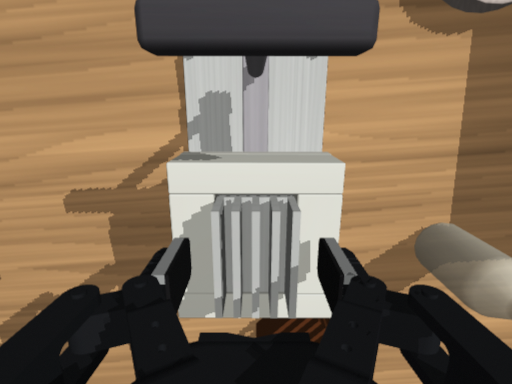

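View pics/s4.png

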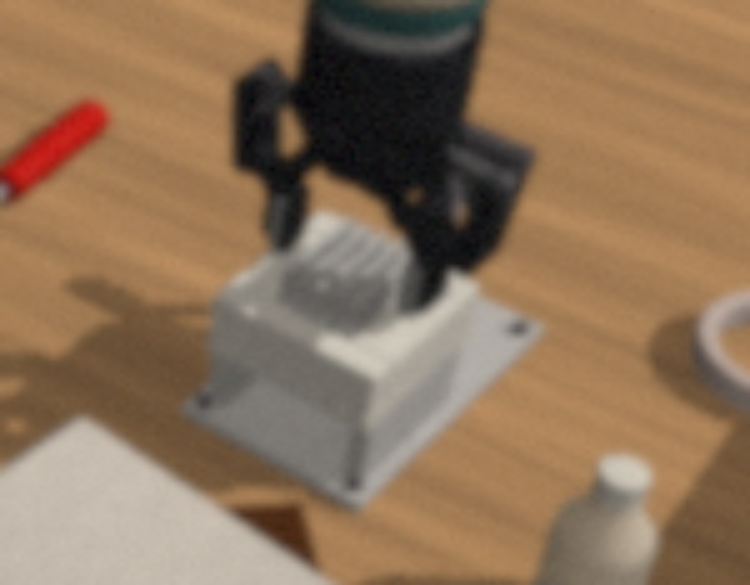

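The fingers straddle the sink's 40 mm sides. The sink is centred at about (256,255) in the wrist image. I'll go slightly lower, then close.

```bash
python3 -m crank '[[0.3,0,0,0,0,0,6.5],[0.3,0,0,0,0,0,3],[0.3,0,0,0,0,0,3],[0.3,0,0,0,0,0,3],[0.3,0,0,0,0,0,3]]' 60; python3 -m crank '[[0,0,0,0,0,0,3],[0,0,0,0,0,0,3]]'; python3 go.py 0.6043 0.2367 0.2 85.9
```

```text
clock: 8.48
position: [0.6046, 0.2367, 0.0932]
ee_rot: [0.518, -0.482, 0.517, 0.482]
contact_force: [-1.3, 0.5, 1.4]
width: 0.039
clock: 8.72
position: [0.6046, 0.2366, 0.0929]
ee_rot: [0.518, -0.482, 0.517, 0.482]
contact_force: [0.2, 0.3, 2.7]
width: 0.0385
jaw now 85.87 toolx [ 0.001  0.    -1.   ]
turn [-0.  0.  0.]
turn [ 1.8e+02  1.0e-01 -0.0e+00]
shift [-1.071e+01  2.000e-02  1.000e-02] pos [0.6046 0.2366 0.0929] q [ 0.27  0.48  1.54  0.    1.12 -1.23] F [0.2 0.3 2.7] w 0.0385 t 8.72
```

Gripped at about 39 mm. I'll lift slowly at first.

```bash
python3 -m crank '[[-0.3,0,0,0,0,0,3],[-0.8,0,0,0,0,0,3],[-1.5,0,0,0,0,0,3],[-2.5,0,0,0,0,0,3],[-3.5,0,0,0,0,0,3]]'; python3 -m crank '[[-2,0,0,0,0,0,3],[-4,0,0,0,0,0,3],[-6,0,0,0,0,0,3],[-7.2,0,0,0,0,0,3],[-7.2,0,0,0,0,0,3]]'; python3 - <<'E'
from rig import eyes
from h import *
d=eyes.get_image("wrist"); cv2.imwrite("pics/w5.png",d["color"])
d=eyes.get_image("scene"); cv2.imwrite("pics/s5.png",cv2.resize(d["color"][120:270,270:420],None,fx=4,fy=4))
E
python3 go.py 0.6137 -0.1827 0.2 95.3
```

```text
clock: 9.35
position: [0.6045, 0.2365, 0.1286]
ee_rot: [0.518, -0.482, 0.518, 0.482]
contact_force: [0.1, 0.3, -0.8]
width: 0.0384
clock: 9.98
position: [0.6049, 0.2367, 0.201]
ee_rot: [0.518, -0.482, 0.517, 0.481]
contact_force: [-0.3, -0.5, -2.7]
width: 0.0389
jaw now 85.87 toolx [-0.001 -0.    -1.   ]
turn [-9.4 -0.  -0.1]
turn [ 1.706e+02 -1.000e-01  0.000e+00]
shift [ -0.07  -4.   -41.73] pos [0.6039 0.2364 0.1992] q [ 0.27  0.4   1.39 -0.    1.35 -1.23] F [ 0.6  0.5 -1.6] w 0.0384 t 10.07
```

View pics/w5.png

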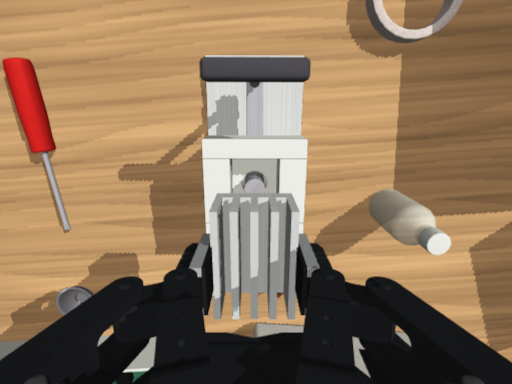

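View pics/s5.png

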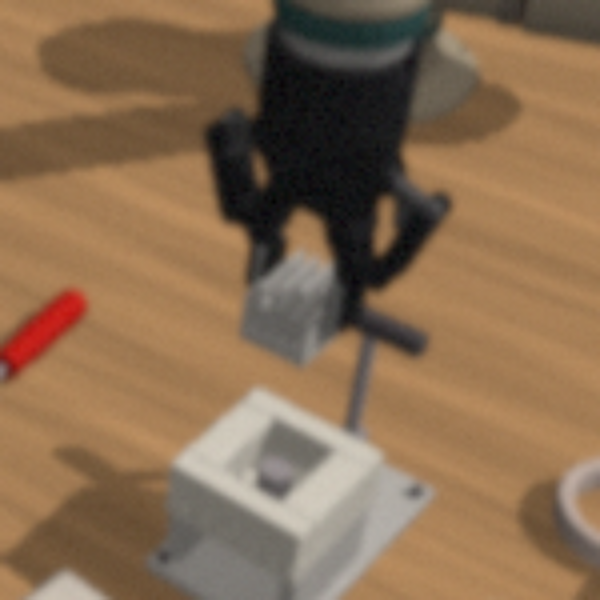

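The sink is held level and central and the pocket is empty, with the rod visible at (254,183). Moving over to the free compartment.

```bash
python3 -m crank '[[0,0,-4,0,0,0,3],[0,-0.5,-9,-2,0,0,3],[0,-1,-14,-4,0,0,3],[0,-2,-19,-6,0,0,3],[0,-2.5,-24,-8,0,0,3]]'; python3 go.py 0.6137 -0.1827 0.2 95.3
```

```text
clock: 10.7
position: [0.6116, -0.0062, 0.1986]
ee_rot: [0.482, -0.516, 0.483, 0.517]
contact_force: [1.1, 0.5, -1.3]
width: 0.0388
jaw now 93.94 toolx [-0.002  0.    -1.   ]
turn [-1.4  0.  -0.1]
turn [ 1.786e+02 -1.000e-01 -0.000e+00]
shift [ -0.15   1.01 -17.62] pos [ 0.6116 -0.0062  0.1986] q [-0.12  0.35  1.48 -0.    1.32 -1.76] F [ 1.1  0.5 -1.3] w 0.0388 t 10.7
```

```bash
python3 -m crank '[[0,0.2,-5,-1,0,0,3],[0,0.5,-10,-1.4,0,0,3],[0,0.8,-15,-1.4,0,0,3],[0,1,-17.2,-1.4,0,0,3],[0,1,-17.2,-1.4,0,0,3]]'; python3 - <<'E'
from rig import eyes
from h import *
d=eyes.get_image("wrist"); cv2.imwrite("pics/w6.png",d["color"])
W=cloud(d); m=(W[...,2]>.008)&(W[...,2]<.018)&(abs(W[...,0]-.618)<.08)&(abs(W[...,1]+.23)<.12)
print(m.sum(), cv2.minAreaRect((W[m][:,:2]*1000).astype(np.float32)))
E
python3 go.py 0.6137 -0.1827 0.013 95.3
```

```text
clock: 11.32
position: [0.6131, -0.1779, 0.1987]
ee_rot: [0.477, -0.521, 0.477, 0.523]
contact_force: [0.2, 0.1, -1.2]
width: 0.0392
1833 ((617.8053588867188, -229.4552459716797), (98.1987533569336, 189.03749084472656), 6.260041236877441)
jaw now 95.21 toolx [-0.001  0.002 -1.   ]
turn [-0.1  0.1 -0.1]
turn [ 1.799e+02 -1.000e-01 -2.000e-01]
shift [18.59 -0.02 -0.67] pos [ 0.6132 -0.1764  0.1989] q [-0.39  0.39  1.41  0.    1.34 -2.05] F [ 0.   1.2 -1.6] w 0.0387 t 11.38
```

View pics/w6.png

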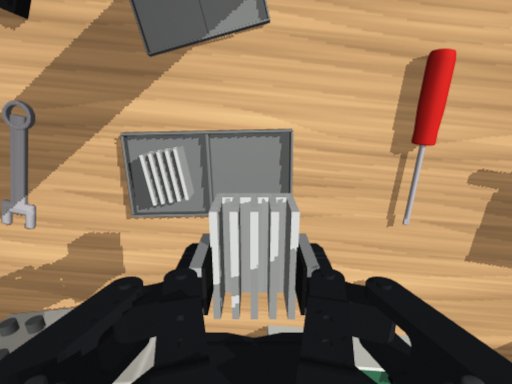

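The tray reads the right size (98x189 mm, centre (0.618,-0.2295)). That puts the free centre at about (0.613,-0.183), 6 mm further to -y. Descending.

```bash
python3 -m crank '[[4,0,-0.6,0,0,0,3],[8,0,-0.6,0,0,0,3],[12,0,-0.6,0,0,0,3],[15,0,-0.6,0,0,0,3],[16,0,-0.6,0,0,0,3]]'; python3 go.py 0.613 -0.1828 0.012 95.8
```

```text
clock: 12.0
position: [0.6128, -0.1801, 0.0377]
ee_rot: [0.476, -0.521, 0.476, 0.525]
contact_force: [-0.5, -0.0, -0.7]
width: 0.0386
jaw now 95.37 toolx [-0.004  0.003 -1.   ]
turn [-0.4  0.2 -0.2]
turn [179.6  -0.3  -0.3]
shift [ 2.57 -0.01 -0.27] pos [ 0.6128 -0.1801  0.0377] q [-0.4   0.53  1.62  0.    1.   -2.06] F [-0.5 -0.  -0.7] w 0.0386 t 12.0
```

```bash
python3 -m crank '[[0.5,0,-0.2,0,0.1,-0.1,3],[1,0,-0.2,0,0.2,-0.2,3],[1.5,0,-0.2,0,0.2,-0.2,3],[1.9,0,-0.2,0,0.2,-0.2,3],[2.2,0,-0.2,0,0.2,-0.2,3]]'; python3 go.py 0.613 -0.1828 0.012 95.8
```

```text
clock: 12.62
position: [0.6144, -0.1851, 0.0178]
ee_rot: [-0.477, 0.524, -0.476, -0.521]
contact_force: [0.7, -1.0, -1.6]
width: 0.0385
jaw now 95.26 toolx [ 0.004 -0.003 -1.   ]
turn [-0.5 -0.2  0.2]
turn [179.5   0.3   0.3]
shift [0.58 0.12 0.24] pos [ 0.6144 -0.1851  0.0178] q [-0.4   0.55  1.64 -0.    0.95 -2.06] F [ 0.7 -1.  -1.6] w 0.0385 t 12.62
```

```bash
python3 -m crank '[[0.2,0,0,0,-0.2,0.2,3],[0.4,0,0,0,-0.2,0.2,3],[0.4,0,0,0,-0.2,0.2,3]]'; python3 go.py 0.613 -0.1828 0.012 95.8; python3 - <<'E'
from rig import eyes
from h import *
d=eyes.get_image("scene"); cv2.imwrite("pics/s7.png",cv2.resize(d["color"][120:240,130:270],None,fx=5,fy=5))
E
```

```text
clock: 13.0
position: [0.6143, -0.185, 0.0136]
ee_rot: [0.476, -0.522, 0.477, 0.523]
contact_force: [0.1, 0.3, -1.9]
width: 0.0385
jaw now 95.26 toolx [-0.  0. -1.]
turn [-0.5  0.  -0. ]
turn [179.5  -0.   -0. ]
shift [0.16 0.11 0.23] pos [ 0.6143 -0.185   0.0136] q [-0.4   0.55  1.64 -0.    0.95 -2.06] F [ 0.1  0.3 -1.9] w 0.0385 t 13.0
```

View pics/s7.png

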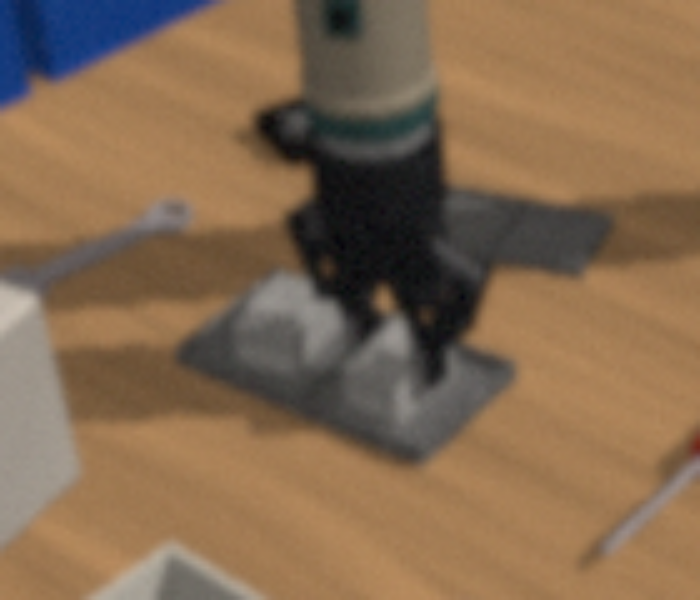

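The sink is in the free compartment at about (385,375). The wrist force still shows it hanging (about -1.9 N), so I'll lower it in 1 mm steps.

```bash
python3 -m crank '[[0.1,0,0,0,0,0,3],[0.15,0,0,0,0,0,3],[0.15,0,0,0,0,0,3]]'; python3 -m crank '[[0.05,0,0,0,0,0,3],[0.1,0,0,0,0,0,3],[0.1,0,0,0,0,0,3]]'
```

```text
clock: 13.42
position: [0.6144, -0.185, 0.0127]
ee_rot: [-0.477, 0.523, -0.476, -0.522]
contact_force: [-1.1, 0.4, 1.6]
width: 0.0389
clock: 13.8
position: [0.6145, -0.185, 0.0127]
ee_rot: [-0.477, 0.523, -0.476, -0.522]
contact_force: [-3.0, 0.8, 7.4]
width: 0.039
```

The force has gone to +7 N, so the sink is on the floor. Releasing it.

```bash
python3 -m crank '[[-0.05,0,0,0,0,0,4.5],[-0.05,0,0,0,0,0,5.4],[-0.05,0,0,0,0,0,5.4],[-0.05,0,0,0,0,0,5.4]]'; python3 -m crank '[[-1,0,0,0,0,0,5.4],[-3,0,0,0,0,0,5.4],[-7,0,0,0,0,0,5.4],[-12,0,0,0,0,0,5.4],[-15,0,0,0,0,0,5.4]]';  python3 -m crank '[[-2,-5,0,0,0,0,5.4],[-4,-10,0,0,0,0,5.4],[-6,-15,0,0,0,0,5.4],[-6,-20,0,0,0,0,5.4]]'; python3 - <<'E'
from rig import eyes
from h import *
for n,(v0,v1,u0,u1) in (("top",(140,270,90,420)),("scene",(120,270,130,450))):
    d=eyes.get_image(n); k=2 if n=="scene" else 2; cv2.imwrite(f"pics/{n}8.png",cv2.resize(d["color"][v0:v1,u0:u1],None,fx=k,fy=k,interpolation=cv2.INTER_CUBIC))
    W=cloud(d)
    for c in((.613,-.183),(.6207,-.2734)):
        m=(W[...,2]>.02)&(W[...,2]<.045)&(np.hypot(W[...,0]-c[0],W[...,1]-c[1])<.042)
        S=W[m]; print(n,m.sum(), cv2.minAreaRect((S[:,:2]*1000).astype(np.float32)),np.percentile(S[:,2],[50,97]).round(4))
E
python3 go.py 0.4 -0.18 0.25 95.8
```

```text
clock: 14.3
position: [0.6143, -0.1849, 0.0115]
ee_rot: [0.476, -0.522, 0.477, 0.523]
contact_force: [0.2, 0.3, 0.1]
width: 0.054
clock: 14.92
position: [0.6154, -0.1854, 0.1654]
ee_rot: [-0.477, 0.524, -0.476, -0.521]
contact_force: [0.4, -0.6, -0.3]
width: 0.054
clock: 15.42
position: [0.8158, -0.1667, 0.2258]
ee_rot: [-0.477, 0.524, -0.476, -0.52]
contact_force: [0.2, -0.7, 0.5]
width: 0.0539
jaw now 95.39 toolx [ 0.009  0.    -1.   ]
turn [-0.4 -0.   0.5]
turn [1.796e+02 8.000e-01 1.000e-01]
shift [-3.31 42.12  2.49] pos [ 0.822  -0.1652  0.2208] q [-0.28  0.7   0.8   0.    1.63 -1.95] F [ 7.1 -0.1 -1.6] w 0.0537 t 15.47Traceback (most recent call last):
  File "<stdin>", line 8, in <module>
    return _quantile_unchecked(
        a, q, axis, out, overwrite_input, method, keepdims, weights)
    return _ureduce(a,
                    func=_quantile_ureduce_func,
    ...<5 lines>...
                    overwrite_input=overwrite_input,
                    method=method)
    r = func(a, **kwargs)
    result = _quantile(arr,
                       quantiles=q,
    ...<2 lines>...
                       out=out,
                       weights=wgt)
    slices_having_nans = np.isnan(arr[-1, ...])
                                  ~~~^^^^^^^^^
IndexError: index -1 is out of bounds for axis 0 with size 0
```

I had the sign of the retreat wrong and the hand went to +x. I'll check the force and bring it back over, going up first.

```bash
python3 -m crank '[[-1,2,0,0,0,0,5.4],[-2,6,0,0,0,0,5.4],[-2.5,11,0,0,0,0,5.4],[-3,16,0,0,0,0,5.4],[-3,22,0,0,0,0,5.4]]';python3 -m crank '[[0,5,0,0,0,0,5.4],[0,10,0,0,0,0,5.4],[0,15,0,0,0,0,5.4],[0,20,0,0,0,0,5.4],[0,20,0,0,0,0,5.4]]'; python3 - <<'E'
from rig import eyes,manip
from h import *
for n,(v0,v1,u0,u1) in (("top",(140,270,90,420)),("scene",(120,270,130,450))):
    d=eyes.get_image(n); k=2 if n=="scene" else 2; cv2.imwrite(f"pics/{n}8.png",cv2.resize(d["color"][v0:v1,u0:u1],None,fx=k,fy=k,interpolation=cv2.INTER_CUBIC))
    W=cloud(d)
    for c in((.613,-.183),(.6207,-.2734)):
        m=(W[...,2]>.02)&(W[...,2]<.045)&(np.hypot(W[...,0]-c[0],W[...,1]-c[1])<.042)
        S=W[m]
        if len(S)>5: print(n,m.sum(), cv2.minAreaRect((S[:,:2]*1000).astype(np.float32)),np.percentile(S[:,2],[50,97]).round(4))
print(manip.get_state()["contact_force"])
E
```

```text
clock: 16.1
position: [0.5931, -0.1869, 0.2526]
ee_rot: [-0.477, 0.523, -0.476, -0.522]
contact_force: [0.1, -0.6, 0.6]
width: 0.0537
clock: 16.73
position: [0.3918, -0.2044, 0.2524]
ee_rot: [0.477, -0.522, 0.477, 0.522]
contact_force: [0.2, 0.9, 0.8]
width: 0.0538
top 184 ((613.7491455078125, -184.98536682128906), (55.68903350830078, 40.6619758605957), 5.262701511383057) [0.0305 0.0348]
top 217 ((620.0147705078125, -273.26019287109375), (55.63823318481445, 41.016475677490234), 15.006571769714355) [0.03   0.0346]
scene 216 ((616.6478881835938, -183.111572265625), (60.4874153137207, 44.85334777832031), 4.096604347229004) [0.0298 0.0344]
scene 192 ((623.0689697265625, -271.50439453125), (58.88153076171875, 42.22768783569336), 14.429662704467773) [0.0299 0.034 ]
[-0.52585042  0.95423865  0.27016055]
```

View pics/top8.png

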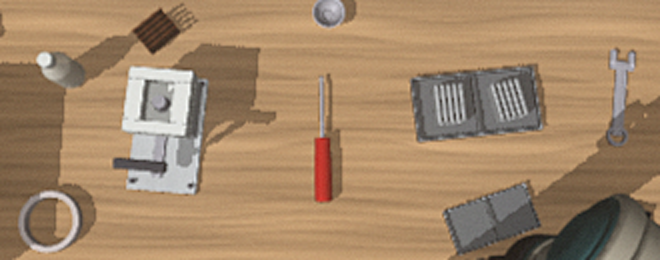

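View pics/scene8.png

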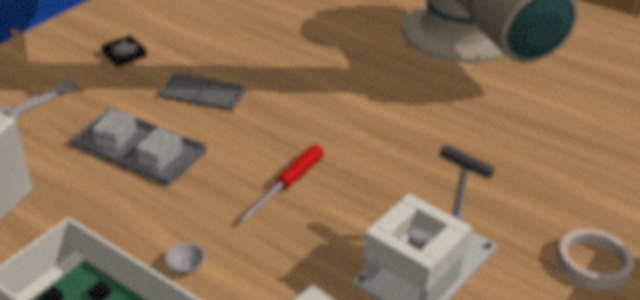

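The sink is flat and fins up at (0.614,-0.185), top at 0.033, in the free compartment at (450,103) in the top crop. The spare and the bystanders haven't moved, and the arm is clear.

```bash
python3 -c "
from rig import manip
print(manip.sign_off())"
```

```text
the job is handed in; nothing more can be done
None
```

I raised the knockout rod by its T-handle to its stop, lifted the heat sink out, and set it down flat and fins up in the tray's empty compartment. I then handed the job in at about 17 s; hand-in reports no verdict.

- **Rod:** the hand rose 28 mm and the force climbed to about 20 N, which fits the rod being at its stop. With the fingers off, both cameras showed the sink standing flat, its top at 0.114 m.
- **Placement:** in the last top view the sink is at (0.614, -0.185), about 2 mm from the compartment's middle. Its top is near 0.033 m, as it should be when resting on the floor. The scene camera agrees to about 3 mm.
- **Other things:** the spare is within about 1 mm of where it started. The bystanders look unmoved by eye; I didn't measure them, and the fan and bottle appear only partly or in one view. The arm was clear of everything.

**One slip:** after releasing the sink I backed the hand off towards +x instead of towards the robot. It went out to about x = 0.82 m at 0.22 m height. A single force reading of about 7 N showed there and was gone at the next reading. I took it to be the arm stopping rather than a contact, but did not check further.

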